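Put the red ring case away in the latched evidence drawer

TASK

Press the green release on top of the grey drawer unit so that its tray pops out, stand the red ring case upright in the tray and let go of it, then push the tray home until it clicks and stays shut. The latch is delicate, so never push on the unit, its tray or its release with more than 25 N, and leave all the other things on the table where they are.

Things in the scene. Friction and masses are not known exactly. Their poses are not given: they have to be found in the camera images.
- unit: Grey steel drawer unit, fixed to the table: 226 mm deep (x), 170 mm wide (y), 85 mm high. Origin: on the table under its middle; its front face lies 106 mm before the origin, its back 120 mm behind. Its own x axis points from front to back, so the tray in its front slides out along -x (roughly towards the robot); z is up. Latched, the tray's front panel stands 28 mm proud of the face.
- tray (a joint): How far the tray is out, in m: 0 latched, 0.105 popped out. A spring drives it out (4.5 N shut, 1.5 N out). To latch, push past 0 to between -0.002 and -0.023; the depth differs each time and cannot be seen. The push peaks at 8 to 11 N some 8 mm early, eases to 7 N, then to 5 N at the click; a hard stop follows 2 mm deeper. Let go, it returns to 0 and stays; without a click it springs out again.
- release (a joint): How far the green release is pressed, in m: 0 up, 0.009 fully down. It takes 1.5 N to start, 4 N fully down, and frees the tray at about 0.006. As the tray is pushed home it dips by 0.006 and springs up again at the click.
- release_top (a point): Centre of the top face of the green release, a round cap 32 mm in diameter that stands 15 mm above the unit's roof (100 mm above the table) and is pressed straight down. It sits 75 mm before the unit's origin, and may shift back up to 24 mm while the tray is pushed home.
- tray_front (a point): Centre of the outer face of the tray's aluminium front panel, 150 mm wide, 62 mm high, 24 mm thick (13 to 75 mm above the table); push here towards the unit, along its +x. It moves with the tray.
- tray_floor (a point): Centre of the tray's inner floor, 16 mm above the table; its axes are those of the unit. The inside is 80 mm (x) by 124 mm (y); the side walls are 20 mm high, the back wall 34 mm and the front panel 59 mm above the floor. It moves with the tray; when popped out the whole inside stands clear of the unit.
- red_case_mid (a point): Centre of the red ring case, loose: a box 50 x 50 mm and 44 mm high with a thin gold line round it, about 90 g; its axes run along its edges, z up.
- navy_case: Dark blue ring case of the same size, loose; leave it alone. Origin: centre of its underside.
- tin: Round steel tin with a lid, 54 mm across, 44 mm high, loose; leave it alone. Origin: centre of its underside.
- notes: Banded bundle of banknotes, 66 x 156 x 14 mm, loose; leave it alone. Origin: centre of its underside.
- bangle: Gold-coloured bangle lying flat, 70 mm across, 10 mm high, loose; leave it alone. Origin: centre of its underside.
- hammer: Hammer lying on the table at the right, loose; leave it alone.

How it is judged (in metres and radians):
On the way, in this order (a step that is already met when the one before it is completed fails the run):
1. the release has been pressed and the tray has popped out (value of joint tray above 0.09 m), for 0.2 s.
2. the red case stands upright inside the open tray, let go (value of joint tray above 0.08 m and contact force between the fingers and red_case below 0.05 N and x of red_case_mid in the frame of tray_floor between -0.02 and 0.02 m and y of red_case_mid in the frame of tray_floor between -0.045 and 0.045 m and z of red_case_mid in the frame of tray_floor below 0.028 m and angle between red_case_mid's own z axis and vertical below 0.15 rad), for 0.2 s.
At the end, for the whole second after the job is handed in: The tray is latched at its rest (within 3 mm of 0) with the release sprung up (pressed less than 2 mm), and the red case stands upright (within 0.15 rad) and at rest on the tray's floor, inside its walls (value of joint tray between -0.003 and 0.003 m and value of joint release below 0.002 m and x of red_case_mid in the frame of tray_floor between -0.02 and 0.02 m and y of red_case_mid in the frame of tray_floor between -0.045 and 0.045 m and z of red_case_mid in the frame of tray_floor below 0.028 m and angle between red_case_mid's own z axis and vertical below 0.15 rad and linear speed of red_case below 0.02 m/s); the robot touches nothing.
It fails at once if the robot pushes on the unit, its tray or its release with more than 25 N (contact force between any of the arm, the fingers and unit above 25 N).
It fails at once if another thing on the table is moved by more than 30 mm (distance of any of navy_case, tin, notes, bangle, hammer from where it was at the start of the episode above 0.03 m).
It also fails if it takes over 69 s, if anything falls off the work surface, if the arm or the gripper's body presses on something with over 40 N, if the wrist force passes 120 N, or if a joint passes its speed limit or range.

ROBOT

A 6-joint arm with a two-finger parallel gripper is mounted at the origin on the work surface. World frame = base frame: x ahead of the robot, y to its left, z up, the work surface at z = 0. Lengths are in m, angles in degrees, forces in N, time in s.
With the tool pointing down it reaches from about 0.3 to 0.75 m from the base axis. Payload 8.5 kg.
Tool frame: the origin (TCP) lies at the very end of the fingers, on their centre line; the grasp point (between the pads) lies 19 mm behind it; z points along the fingers, y is the line along which they close (so a half turn about z gives the same grasp; the last joint's range is limited). The gripper opens to 85 mm and grips with 20 to 120 N. Pads are 22 mm wide; open, the fingers measure 114 mm over their backs; the gripper's body (76 mm by 85 mm) begins 54 mm behind the grasp point. The pads swing forward as they close: fully open they stand 13 mm farther back than shut.
Start: joints at [64.211, 21.807, 74.336, -0, 83.858, -12.336], TCP at [0.128, 0.535, 0.231] pointing down, gripper open.
Joint ranges: [-178.18, 178.18], [-50.72, 133.34], [12.68, 142.11], [-81.47, 261.47], [9.98, 163.14], [-165.26, 165.26]. Speed limits (degrees/s): [136.94, 136.94, 180, 180, 180, 180].

INTERFACE

Orientations are given as a 3x3 rotation matrix whose columns are the frame's x, y, z axes.
In Python, from rig import observe, cams, ticket gives the robot as it stands.
- The arm moves only by the tool move_arm, never from a script. Its arguments are lists of equal length, an entry for each row: "jaw": the finger opening in cm, from 0 to 8.54; "dp": the shift along the tool's x, y, z in cm, a list of three; "turn": the turn, a rotation vector about the tool's x, y, z in rad, a list of three. In form: {"jaw": [jaw, ...], "dp": [[tx, ty, tz], ...], "turn": [[wx, wy, wz], ...]}. A call has 1 to 12 rows; each row shifts and turns the commanded pose from where the row before left it, along the tool's axes as they then stand; what a row does not reach is not made up. A row lasts 1/12 s, in which the tool goes at most 41.7 mm and 7.16 degrees, less where a joint would pass 70% of its speed; a pose out of reach is approached as far as the arm can. A call is refused whole if a number of a shift passes 4.17 or a number of a turn 0.125, either way. A call with a gripper value outside its range is refused whole. The fingers move at their own pace and stop on an object; "force" is the grip in N (left out, the last holds). Time passes only in rows, so rows that do not move let the fingers close. It gives the time, the measured TCP pose, the force, the opening and the grip force at its end, in the units of the state.
- observe(): the state, without advancing time (a new reading comes with each control period).
- cams.get_image(name): name is "scene" or "top"; returns (picture, depth): 400x640x3 uint8, red, green, blue; 400x640 float32, m along the optical axis (not along the pixel's ray), 0 where there is no reading.
- cams.calibration(name): a dict with "vertical_fov" (degrees; the focal length in pixels is half the picture's height over the tangent of half this angle, whatever the lens; pixels are square), "cx", "cy" (the principal point, pixels), "view" (4x4, takes a point from world to camera coordinates). Camera axes: x right, y up, looking along -z (the intrinsics and any distortion apply to the point x, -y, -z); pixel columns grow to the right and rows downward; lengths in m; the calibration is good to about 2 mm. A picture is of the moment at which its call begins. calibration takes no time and is no camera call.
- ticket.close_job(): hands the job in; it is judged then, once.
Trained networks look in the newest picture that a camera, given by its name, has taken for a name from the list of things; names that differ only in an ending like _2 or _b are one class to them, and where a whole thing is asked for, a point or a joint stands for the part that bears it (a point fixed in the world has none). Each returns a list of dicts, best first, with "p" (0 to 1); they miss things now and then, are a little off and sometimes report something else, mostly with a low value. They report only what shows in the picture. A call takes as long as a camera call.
- cams.spot_in(camera, query): "box" ([centre column, centre row, width, height] as shares, 0 to 1, of the picture: columns of its width, rows of its height, round what is visible of it).
- cams.outline_of(camera, query): "mask" (400x640 bool, what is visible of it) and "box" ([centre column, centre row, width, height] as shares, 0 to 1, of the picture: columns of its width, rows of its height, round what is visible of it).
- cams.mark_of(camera, query): "location" ([column, row] as shares, 0 to 1, of the picture: columns of its width, rows of its height: a listed point, or the origin of a listed thing).
The state is a dict: "time_s": time; "q": joint angles; "qvel": joint speeds; "joint_efforts": joint torques, N m; "position": TCP position; "tool_rot": TCP orientation; "ft_force": force on the tool from outside, world axes, zero at the start; "wrist_torque": the same for the moment, N m; "grip_width": finger opening in m; "gripper_force": force on a finger pad.
Only numpy, scipy, OpenCV 4.12 (cv2) and the standard library are available. Lean on these libraries where they do the work, as an engineer would, in place of code of your own. Each camera call takes 0.05 s, during which the arm holds its last target. There are 200 camera calls.

## Working session

There is one attempt and no reset: what is moved stays moved. The work goes in short steps, Python scripts to look and compute and a tool call to move; the robot and the scene stay as the last step left them, time stands still between calls to the robot, and variables do not carry over. Pictures are saved under pics/ and viewed, at most 10 in all, crops included, and the job is handed in when it is done.

Besides the shell and the picture viewer there is one more tool, called after "Emit:" as name(argument=value, ...) on one line, values as JSON. move_arm: Moves the arm, as the interface text tells. Its arguments: {"type":"object","properties":{"jaw":{"type":"array","items":{"type":"number"}},"dp":{"type":"array","items":{"type":"array","items":{"type":"number"}}},"turn":{"type":"array","items":{"type":"array","items":{"type":"number"}}},"force":{"type":"number"}},"required":["jaw","dp","turn"]}

```bash
mkdir -p pics; ls
cat > h.py <<'E'
import numpy as np, cv2
from rig import observe, cams, ticket
def K(n):
    c=cams.calibration(n); f=200/np.tan(np.radians(c["vertical_fov"])/2); return f,c["cx"],c["cy"],np.array(c["view"])
def pt(n,u,v,d):   # pixel + depth -> world
    f,cx,cy,V=K(n); u,v,d=map(np.asarray,(u,v,d))
    p=np.stack([(u-cx)/f*d,-(v-cy)/f*d,-d,np.ones_like(d*1.)],-1); return (p@np.linalg.inv(V).T)[...,:3]
def onz(n,u,v,z):  # pixel ray at height z
    a=pt(n,u,v,1.0); V=K(n)[3]; o=np.linalg.inv(V)[:3,3]; return o+(a-o)*(z-o[2])/(a[2]-o[2])
E
python3 - <<'E'
from h import *
o=observe(); print({k:np.round(v,3).tolist() for k,v in o.items()})
for n in("scene","top"):
    c=cams.calibration(n); print(n,{k:np.round(v,4).tolist() if not isinstance(v,str) else v for k,v in c.items()})
    im,d=cams.get_image(n); cv2.imwrite(f"pics/{n}0.png",im[...,::-1]); np.save(f"{n}0.npy",d)
    for q in("unit","release_top","tray_front","tray_floor","red_case_mid","navy_case","tin","notes","bangle","hammer"):
        print(n,q,[(round(r["p"],2),np.round(np.array(r["location"])*[640,400],1).tolist()) for r in cams.mark_of(n,q)[:2]])
E
```

```text
pics
{'time_s': 0.0, 'q': [64.21, 21.839, 74.386, -0.0, 83.86, -12.335], 'qvel': [-0.067, -0.096, 0.022, -0.012, -0.039, -0.034], 'joint_efforts': [0.0, -44.847, -23.128, -0.0, 0.005, 0.0], 'position': [0.128, 0.535, 0.231], 'tool_rot': [[-0.973, 0.233, -0.001], [0.233, 0.973, -0.001], [0.0, -0.001, -1.0]], 'ft_force': [0.218, -0.504, 0.307], 'wrist_torque': [0.009, 0.069, 0.044], 'gripper_force': 0.0, 'grip_width': 0.085}
scene {'vertical_fov': 50.6038, 'cx': 316.9816, 'cy': 204.0735, 'view': [[-0.0474, 0.9987, -0.0181, 0.0984], [-0.773, -0.0252, 0.6339, 0.4245], [0.6327, 0.044, 0.7732, -1.6703], [0.0, 0.0, 0.0, 1.0]]}
scene unit [(0.95, [387.5, 255.2])]
scene release_top [(0.64, [381.7, 216.2])]
scene tray_front [(0.6, [380.0, 209.4])]
scene tray_floor []
scene red_case_mid [(0.69, [291.0, 181.4])]
scene navy_case [(0.74, [221.1, 196.3])]
scene tin [(0.7, [275.6, 225.3])]
scene notes [(0.88, [211.5, 243.1])]
scene bangle [(0.75, [208.4, 243.0]), (0.64, [468.1, 189.9])]
scene hammer [(0.56, [167.4, 188.3])]
top {'vertical_fov': 54.8071, 'cx': 315.2171, 'cy': 192.4488, 'view': [[0.0022, -1.0, 0.0082, -0.0846], [0.9858, 0.0036, 0.1679, -0.5936], [-0.1679, 0.0077, 0.9858, -1.3194], [0.0, 0.0, 0.0, 1.0]]}
top unit []
top release_top [(0.5, [258.4, 167.1])]
top tray_front [(0.78, [256.9, 185.5])]
top tray_floor [(0.61, [260.5, 170.9])]
top red_case_mid [(0.58, [337.8, 228.8])]
top navy_case [(0.72, [393.6, 214.7])]
top tin [(0.59, [352.7, 185.5])]
top notes [(0.68, [391.2, 165.6])]
top bangle [(0.41, [180.0, 224.8])]
top hammer [(0.55, [447.3, 223.7])]
```

View pics/top0.png

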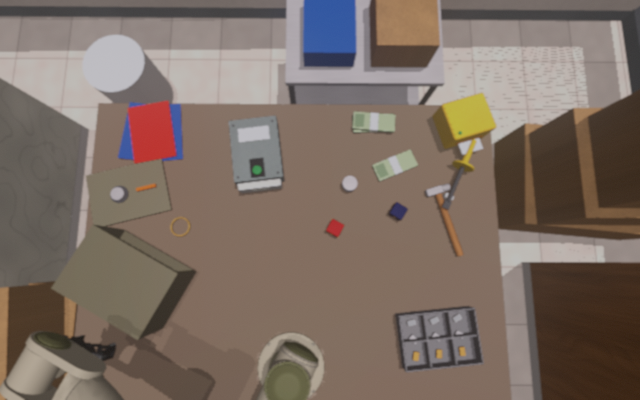

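View pics/scene0.png

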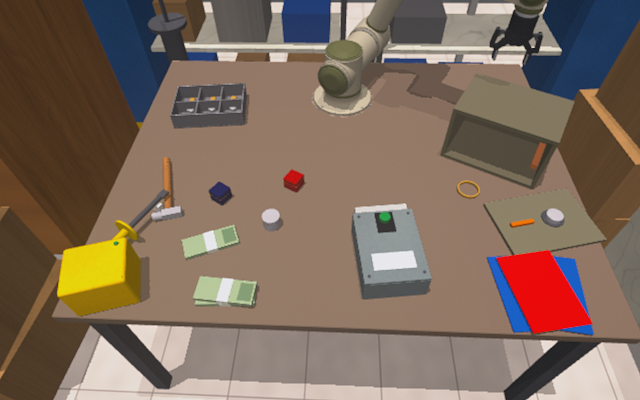

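The top view shows the unit at about (257,150), with the green cap at (257,170) and the tray panel at (260,184). The red case is at (335,228), the tin at (350,184) and the navy case at (398,211). Next I measure these with depth and masks.

```bash
cat > m.py <<'E'
from h import *
import sys
for n in("top","scene"):
    im,d=cams.get_image(n); vv,uu=np.mgrid[:400,:640]; P=pt(n,uu,vv,d)
    hsv=cv2.cvtColor(im,cv2.COLOR_RGB2HSV)
    box=(P[...,0]>.2)&(P[...,0]<.95)&(P[...,1]>-.3)&(P[...,1]<.25)&(d>0)
    tab=box&(abs(P[...,2])<.02); print(n,"table z",np.median(P[tab][:,2]).round(4))
    g=box&(hsv[...,0]>45)&(hsv[...,0]<85)&(hsv[...,1]>150)&(P[...,1]>.02)&(P[...,2]>.05)
    if g.any():
        q=P[g]; t=q[q[:,2]>np.percentile(q[:,2],50)-.006]; print("cap",g.sum(),t.mean(0).round(4),"mid",((t.max(0)+t.min(0))/2).round(4))
    r=box&((hsv[...,0]<8)|(hsv[...,0]>172))&(hsv[...,1]>150)&(P[...,2]>.008)
    q=P[r]; zt=np.percentile(q[:,2],85); t=q[q[:,2]>zt-.008]
    R=cv2.minAreaRect(t[:,:2].astype(np.float32)*1000); print("red",r.sum(),"ztop",zt.round(4),R)
    u=box&(P[...,2]>.075)&(P[...,2]<.096)&(P[...,1]>-.02)&(P[...,0]>.5)
    k,lab,st,ce=cv2.connectedComponentsWithStats(u.astype(np.uint8)); i=1+np.argmax(st[1:,4]); q=P[lab==i]
    print("roof",len(q),np.median(q[:,2]).round(4),cv2.minAreaRect(q[:,:2].astype(np.float32)*1000))
    u=box&(P[...,2]>.055)&(P[...,2]<.079)&(P[...,1]>-.02)&(P[...,0]>.4)&(P[...,0]<.75)&(hsv[...,1]<60)&(hsv[...,2]>120)
    k,lab,st,ce=cv2.connectedComponentsWithStats(u.astype(np.uint8))
    if k>1:
        i=1+np.argmax(st[1:,4]); q=P[lab==i]; print("panel",len(q),np.median(q[:,2]).round(4),cv2.minAreaRect(q[:,:2].astype(np.float32)*1000))
E
python3 m.py
```

```text
top table z -0.0003
red 181 ztop 0.0469 ((471.0028381347656, -151.41041564941406), (45.764991760253906, 47.393775939941406), 62.38789749145508)
roof 2927 0.0849 ((747.0448608398438, 129.90673828125), (227.79356384277344, 170.41554260253906), 7.303771495819092)
panel 295 0.074 ((618.3148803710938, 113.2960205078125), (25.770620346069336, 149.47674560546875), 8.065921783447266)
scene table z -0.0014
cap 75 [0.6699 0.1207 0.099 ] mid [0.6693 0.1201 0.0988]
red 296 ztop 0.0436 ((475.2597961425781, -151.81385803222656), (48.34449005126953, 52.998199462890625), 60.675899505615234)
roof 4600 0.0839 ((741.8197021484375, 129.37985229492188), (245.55506896972656, 170.6258544921875), 7.407517910003662)
panel 291 0.0734 ((620.2089233398438, 113.95014953613281), (23.850353240966797, 150.27268981933594), 8.170720100402832)
```

Run:
```python
from h import *
d=np.load("top0.npy"); vv,uu=np.mgrid[:400,:640]; P=pt("top",uu,vv,d)
b=(d>0)&(P[...,0]>.1)&(P[...,0]<.6)&(P[...,1]>.1)&(P[...,1]<.6)&(uu>120)&(vv<330)
q=P[b&(P[...,2]>.05)]; print("crate",np.percentile(q[:,2],[50,90,99]),q[:,:2].min(0),q[:,:2].max(0))
R=np.array(observe()["tool_rot"]); p=np.array(observe()["position"])
t=np.array([.666,.1195,.30]); print("dp cm",(R.T@(t-p)*100).round(2))
```

```text
crate [0.1990135  0.20249988 0.20500497] [0.13028851 0.15741576] [0.59989865 0.51968567]
dp cm [-61.99 -27.88  -6.87]
```

Emit:
move_arm(jaw=[0, 0, 0, 0, 0, 0, 0, 0, 0, 0, 0, 0], dp=[[0, 0, -4], [0, 0, -4], [-3.6, -1.6, 0], [-3.6, -1.6, 0], [-3.6, -1.6, 0], [-3.6, -1.6, 0], [-3.6, -1.6, 0], [-3.6, -1.6, 0], [-3.6, -1.6, 0], [-3.6, -1.6, 0], [-3.6, -1.6, 0], [-3.6, -1.6, 0]], turn=[[0, 0, 0], [0, 0, 0], [0, 0, 0], [0, 0, 0], [0, 0, 0], [0, 0, 0], [0, 0, 0], [0, 0, 0], [0, 0, 0], [0, 0, 0], [0, 0, 0], [0, 0, 0]])

```text
time_s: 2.2
position: [0.4421, 0.294, 0.3115]
tool_rot: [[-0.973, 0.233, 0.0], [0.233, 0.973, 0.0], [-0.0, 0.0, -1.0]]
ft_force: [-0.1, 0.8, 0.4]
grip_width: 0.0001
gripper_force: 0.0
```

Emit:
move_arm(jaw=[0, 0, 0, 0, 0, 0, 0, 0], dp=[[-3.6, -1.6, 0], [-3.6, -1.6, 0], [-3.6, -1.6, 0], [-3.6, -1.6, 0], [-3.6, -1.6, 0], [-3.6, -1.6, 0], [-3.6, -1.6, 0], [0, 0, 0]], turn=[[0, 0, 0], [0, 0, 0], [0, 0, 0], [0, 0, 0], [0, 0, 0], [0, 0, 0], [0, 0, 0], [0, 0, 0]])

```text
time_s: 2.87
position: [0.6639, 0.1228, 0.3083]
tool_rot: [[-0.971, 0.238, -0.002], [0.238, 0.971, -0.001], [0.002, -0.002, -1.0]]
ft_force: [0.2, 0.3, -0.8]
grip_width: 0.0001
gripper_force: 0.0
```

```bash
cat > go.py <<'E'
from h import *
import sys
t=np.array(eval(sys.argv[1])); o=observe(); R=np.array(o["tool_rot"]); p=np.array(o["position"])
print("t",round(o["time_s"],2),"pos",p.round(4),"R",R.round(3).tolist(),"F",np.round(o["ft_force"],1),"grip",o["grip_width"],o["gripper_force"]); print("dp cm",(R.T@(t-p)*100).round(2))
a=np.degrees(np.arctan2(R[1,1],R[0,1])); print("y-axis angle",a.round(2),"q",np.round(o["q"],1))
E
python3 go.py "[.666,.1195,.115]"
```

```text
t 2.87 pos [0.6639 0.1228 0.3083] R [[-0.971, 0.238, -0.002], [0.238, 0.971, -0.001], [0.002, -0.002, -1.0]] F [ 0.2  0.3 -0.8] grip 0.00013732034632643684 0.0
dp cm [-0.32 -0.24 19.33]
y-axis angle 76.22 q [ 5.00e-01  3.40e+01  4.12e+01 -1.00e-01  1.05e+02 -7.58e+01]
```

Emit:
move_arm(jaw=[0, 0, 0, 0, 0, 0, 0, 0, 0], dp=[[0, 0, 3.5], [0, 0, 3.5], [0, 0, 3.5], [0, 0, 3.5], [-0.2, -0.2, 2.5], [0, 0, 1.5], [0, 0, 1], [0, 0, 0.3], [0, 0, 0]], turn=[[0, 0, 0], [0, 0, 0], [0, 0, 0], [0, 0, 0], [0, 0, 0], [0, 0, 0], [0, 0, 0], [0, 0, 0], [0, 0, 0]])

```text
time_s: 3.62
position: [0.6614, 0.1256, 0.1183]
tool_rot: [[-0.973, 0.233, -0.0], [0.233, 0.973, -0.0], [0.0, -0.0, -1.0]]
ft_force: [0.0, 0.4, -0.5]
grip_width: -0.0002
gripper_force: 0.0
```

```bash
python3 go.py "[.666,.1195,.1]"
```

```text
t 3.62 pos [0.6614 0.1256 0.1183] R [[-0.973, 0.233, -0.0], [0.233, 0.973, -0.0], [0.0, -0.0, -1.0]] F [ 0.   0.4 -0.5] grip -0.0002357753747382859 0.0
dp cm [-0.59 -0.49  1.83]
y-axis angle 76.55 q [  0.7  39.2  62.2  -0.   78.6 -75.8]
```

Emit:
move_arm(jaw=[0, 0, 0, 0, 0, 0], dp=[[-0.6, -0.5, 0], [0, 0, 0.6], [0, 0, 0.6], [0, 0, 0.5], [0, 0, 0.2], [0, 0, 0]], turn=[[0, 0, 0], [0, 0, 0], [0, 0, 0], [0, 0, 0], [0, 0, 0], [0, 0, 0]])

```text
time_s: 4.12
position: [0.6658, 0.1193, 0.0988]
tool_rot: [[-0.973, 0.233, -0.001], [0.233, 0.973, -0.0], [0.001, -0.0, -1.0]]
ft_force: [0.1, 0.3, -0.0]
grip_width: -0.0002
gripper_force: 0.0
```

Emit:
move_arm(jaw=[0, 0, 0, 0], dp=[[0, 0, 0.2], [0, 0, 0.2], [0, 0, 0.1], [0, 0, 0]], turn=[[0, 0, 0], [0, 0, 0], [0, 0, 0], [0, 0, 0]])

```text
time_s: 4.45
position: [0.6661, 0.1193, 0.0942]
tool_rot: [[-0.973, 0.233, 0.0], [0.233, 0.973, 0.0], [-0.0, 0.0, -1.0]]
ft_force: [-1.3, 0.6, 2.7]
grip_width: -0.0001
gripper_force: 1.3
```

Emit:
move_arm(jaw=[0, 0, 0, 0], dp=[[0, 0, 0.1], [0, 0, 0.1], [0, 0, 0], [0, 0, 0]], turn=[[0, 0, 0], [0, 0, 0], [0, 0, 0], [0, 0, 0]])

```text
time_s: 4.78
position: [0.6662, 0.1193, 0.0924]
tool_rot: [[-0.973, 0.233, 0.0], [0.233, 0.973, 0.0], [-0.0, 0.0, -1.0]]
ft_force: [-0.1, 0.8, 3.4]
grip_width: 0.0002
gripper_force: 1.5
```

Emit:
move_arm(jaw=[0, 0, 0, 0, 0, 8.5, 8.5, 8.5, 8.5], dp=[[0, 0, -2], [0, 0, -3], [0, 0, -3], [0, 0, -3], [0, 0, -3], [0, 0, -3], [0, 0, 0], [0, 0, 0], [0, 0, 0]], turn=[[0, 0, 0], [0, 0, 0], [0, 0, 0], [0, 0, 0], [0, 0, 0], [0, 0, 0.12], [0, 0, 0.12], [0, 0, 0], [0, 0, 0]])

```text
time_s: 5.53
position: [0.6657, 0.1193, 0.2612]
tool_rot: [[-0.891, 0.454, -0.002], [0.454, 0.891, -0.0], [0.002, -0.001, -1.0]]
ft_force: [-0.3, 0.3, -0.3]
grip_width: 0.0481
gripper_force: 0.0
```

```bash
python3 m.py; python3 go.py "[.473,-.1515,.25]"
python3 - <<'E'
from h import *
im,d=cams.get_image("scene"); cv2.imwrite("pics/s1.png",im[...,::-1])
E
```

```text
top table z -0.0003
red 183 ztop 0.0462 ((470.6538391113281, -151.60134887695312), (46.26003646850586, 47.47150802612305), 60.47064208984375)
roof 1088 0.0848 ((751.3736572265625, 74.12519073486328), (229.71685791015625, 77.85052490234375), 1.247698426246643)
panel 223 0.0746 ((516.5018920898438, 80.71366119384766), (25.224830627441406, 111.19727325439453), 7.470083236694336)
scene table z -0.0013
cap 64 [0.6705 0.1198 0.0986] mid [0.6716 0.1198 0.0986]
red 295 ztop 0.0436 ((476.7548522949219, -152.4239959716797), (53.13732147216797, 49.235721588134766), 57.0986213684082)
roof 4578 0.0839 ((750.1730346679688, 130.72869873046875), (229.5805206298828, 171.26026916503906), 7.408248424530029)
panel 380 0.073 ((519.3128662109375, 100.6737060546875), (28.314069747924805, 149.51690673828125), 7.930351734161377)
t 5.63 pos [0.6657 0.1193 0.2606] R [[-0.891, 0.454, -0.003], [0.454, 0.891, -0.0], [0.003, -0.001, -1.0]] F [ 0.   0.2 -1.1] grip 0.06262486010550061 0.0
dp cm [  4.86 -32.87   1.12]
y-axis angle 62.98 q [  0.2  34.6  47.5  -0.   98.1 -62.8]
```

View pics/s1.png

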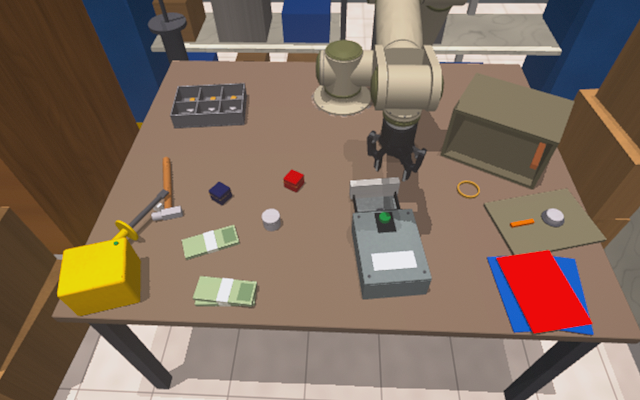

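The picture shows the tray popped out at (375,195), clear of the unit. The red case is undisturbed at (293,181). Now I go to the case.

Emit:
move_arm(jaw=[8.5, 8.5, 8.5, 8.5, 8.5, 8.5, 8.5, 8.5, 8.5, 8.5, 8.5], dp=[[0.5, -3.6, 0], [0.5, -3.6, 0], [0.5, -3.6, 0], [0.5, -3.6, 0], [0.5, -3.6, 0], [0.5, -3.6, 0], [0.5, -3.6, 0], [0.5, -3.6, 0], [0.5, -3.6, 0], [0, 0, 0], [0, 0, 0]], turn=[[0, 0, 0.04], [0, 0, 0], [0, 0, 0], [0, 0, 0], [0, 0, 0], [0, 0, 0], [0, 0, 0], [0, 0, 0], [0, 0, 0], [0, 0, 0], [0, 0, 0]])

```text
time_s: 6.6
position: [0.4677, -0.1424, 0.262]
tool_rot: [[-0.87, 0.494, -0.001], [0.494, 0.87, 0.001], [0.001, 0.0, -1.0]]
ft_force: [0.4, -0.2, 0.8]
grip_width: 0.0848
gripper_force: 0.0
```

```bash
python3 go.py "[.474,-.152,.012]"
```

```text
t 6.6 pos [ 0.4677 -0.1424  0.262 ] R [[-0.87, 0.494, -0.001], [0.494, 0.87, 0.001], [0.001, 0.0, -1.0]] F [ 0.4 -0.2  0.8] grip 0.08479107450741759 0.0
dp cm [-1.05 -0.53 25.  ]
y-axis angle 60.41 q [-30.8  14.4  80.2   0.   85.4 -91.3]
```

Emit:
move_arm(jaw=[8.5, 8.5, 8.5, 8.5, 8.5, 8.5, 8.5, 8.5, 8.5, 8.5], dp=[[-1, -0.5, 2], [0, 0, 3.5], [0, 0, 3.5], [0, 0, 3.5], [0, 0, 3.5], [0, 0, 3], [0, 0, 2.5], [0, 0, 2], [0, 0, 1.5], [0, 0, 0]], turn=[[0, 0, 0], [0, 0, 0], [0, 0, 0], [0, 0, 0], [0, 0, 0], [0, 0, 0], [0, 0, 0], [0, 0, 0], [0, 0, 0], [0, 0, 0]])

```text
time_s: 7.43
position: [0.474, -0.1488, 0.0094]
tool_rot: [[-0.872, 0.49, -0.005], [0.49, 0.872, 0.003], [0.006, 0.0, -1.0]]
ft_force: [-0.5, 0.5, -0.4]
grip_width: 0.0851
gripper_force: 0.0
```

Emit:
move_arm(jaw=[4, 4, 4, 4, 4, 4, 4, 4], dp=[[0, 0, 0], [0, 0, 0], [0, 0, 0], [0, 0, 0], [0, 0, 0], [0, 0, 0], [0, 0, 0], [0, 0, 0]], turn=[[0, 0, 0], [0, 0, 0], [0, 0, 0], [0, 0, 0], [0, 0, 0], [0, 0, 0], [0, 0, 0], [0, 0, 0]], force=30)

```text
time_s: 8.1
position: [0.4755, -0.1508, 0.0135]
tool_rot: [[-0.87, 0.492, 0.002], [0.492, 0.87, -0.001], [-0.003, 0.0, -1.0]]
ft_force: [2.1, 1.4, 7.7]
grip_width: 0.0493
gripper_force: 32.6
```

Emit:
move_arm(jaw=[4, 4, 4, 4, 4, 4, 4], dp=[[0, 0, -1.5], [0, 0, -3], [0, 0, -3.5], [0, 0, -3.5], [0, 0, -3.5], [0, 0, 0], [0, 0, 0]], turn=[[0, 0, 0], [0, 0, 0], [0, 0, 0], [0, 0, 0], [0, 0, 0], [0, 0, 0], [0, 0, 0]])

```text
time_s: 8.68
position: [0.4751, -0.1509, 0.164]
tool_rot: [[-0.87, 0.492, 0.003], [0.492, 0.87, -0.002], [-0.004, -0.0, -1.0]]
ft_force: [-0.1, 0.7, -2.0]
grip_width: 0.0494
gripper_force: 32.0
```

```bash
python3 go.py "[.568,.107,.165]"
```

```text
t 8.68 pos [ 0.4751 -0.1509  0.164 ] R [[-0.87, 0.492, 0.003], [0.492, 0.87, -0.002], [-0.004, -0.0, -1.0]] F [-0.1  0.7 -2. ] grip 0.04935819225756078 31.955657601356506
dp cm [ 4.61 27.02 -0.12]
y-axis angle 60.51 q [-31.3  20.3  88.9  -0.   70.6 -91.8]
```

Emit:
move_arm(jaw=[4, 4, 4, 4, 4, 4, 4, 4, 4, 4, 4], dp=[[0.5, 2.7, 0], [0.5, 2.7, 0], [0.5, 2.7, 0], [0.5, 2.7, 0], [0.5, 2.7, 0], [0.5, 2.7, 0], [0.5, 2.7, 0], [0.5, 2.7, 0], [0.5, 2.7, 0], [0.5, 2.7, 0], [0, 0, 0]], turn=[[0, 0, 0], [0, 0, 0], [0, 0, 0], [0, 0, 0], [0, 0, 0], [0, 0, 0], [0, 0, 0], [0, 0, 0], [0, 0, 0], [0, 0, 0], [0, 0, 0]])

```text
time_s: 9.6
position: [0.5641, 0.1128, 0.1603]
tool_rot: [[-0.872, 0.489, -0.003], [0.489, 0.872, 0.001], [0.003, -0.0, -1.0]]
ft_force: [0.4, -0.1, -1.5]
grip_width: 0.0498
gripper_force: 32.0
```

Emit:
move_arm(jaw=[4, 4, 4, 4, 4, 4, 4, 4, 4], dp=[[0, 0, 0], [0, 0, 0], [0, 0, 0], [0, 0, 0], [0, 0, 0], [0, 0, 0], [0, 0, 0], [0, 0, 0], [0, 0, 0]], turn=[[0, 0, -0.092], [0, 0, -0.092], [0, 0, -0.092], [0, 0, -0.092], [0, 0, -0.092], [0, 0, -0.092], [0, 0, -0.092], [0, 0, 0], [0, 0, 0]])

```text
time_s: 10.35
position: [0.5636, 0.1087, 0.1611]
tool_rot: [[-0.992, -0.126, -0.002], [-0.126, 0.992, -0.0], [0.002, 0.0, -1.0]]
ft_force: [-0.1, 0.9, -2.3]
grip_width: 0.0493
gripper_force: 32.0
```

```bash
python3 go.py "[.568,.107,.03]"
python3 - <<'E'
from h import *
im,d=cams.get_image("scene"); cv2.imwrite("pics/s2.png",cv2.resize(im[130:280,300:500,::-1],None,fx=4,fy=4))
E
```

```text
t 10.35 pos [0.5636 0.1087 0.1611] R [[-0.992, -0.126, -0.002], [-0.126, 0.992, -0.0], [0.002, 0.0, -1.0]] F [-0.1  0.9 -2.3] grip 0.04926478979652186 32.04918086528778
dp cm [-0.44 -0.23 13.11]
y-axis angle 97.23 q [ -0.9  27.6  76.9  -0.   75.6 -98.1]
```

View pics/s2.png

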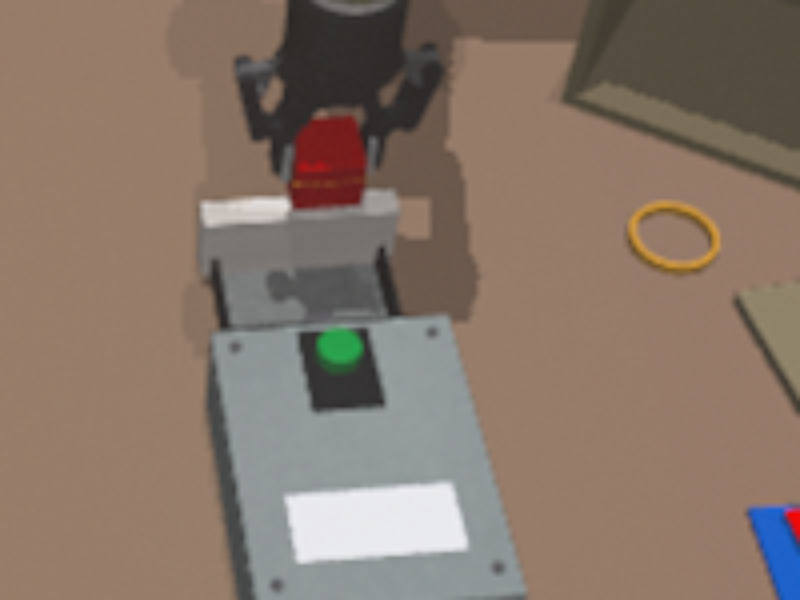

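The case hangs squarely in the fingers at (330,160) in the crop, and the empty tray is ahead of it at (300,290). Now I lower it.

Emit:
move_arm(jaw=[4, 4, 4, 4, 4, 4, 4, 4, 4], dp=[[-0.4, -0.2, 0], [0, 0, 3], [0, 0, 3], [0, 0, 2.5], [0, 0, 2], [0, 0, 1.2], [0, 0, 0.7], [0, 0, 0.3], [0, 0, 0]], turn=[[0, 0, 0], [0, 0, 0], [0, 0, 0], [0, 0, 0], [0, 0, 0], [0, 0, 0], [0, 0, 0], [0, 0, 0], [0, 0, 0]])

```text
time_s: 11.15
position: [0.5685, 0.1074, 0.0351]
tool_rot: [[-0.992, -0.128, -0.0], [-0.128, 0.992, 0.0], [0.0, 0.0, -1.0]]
ft_force: [0.5, 0.2, -2.2]
grip_width: 0.0499
gripper_force: 32.1
```

Emit:
move_arm(jaw=[4, 4], dp=[[0, 0, 0], [0, 0, 0]], turn=[[0, 0, 0], [0, 0, 0]])

```text
time_s: 11.32
position: [0.569, 0.1075, 0.0363]
tool_rot: [[-0.992, -0.129, 0.002], [-0.129, 0.992, -0.0], [-0.002, -0.0, -1.0]]
ft_force: [0.1, 0.4, -1.3]
grip_width: 0.0496
gripper_force: 32.1
```

Emit:
move_arm(jaw=[4, 4, 4, 4], dp=[[0, 0, 0.3], [0, 0, 0.2], [0, 0, 0], [0, 0, 0]], turn=[[0, 0, 0], [0, 0, 0], [0, 0, 0], [0, 0, 0]])

```text
time_s: 11.65
position: [0.5683, 0.1075, 0.0303]
tool_rot: [[-0.992, -0.129, -0.0], [-0.129, 0.992, -0.0], [0.0, 0.0, -1.0]]
ft_force: [0.1, -0.2, -1.3]
grip_width: 0.0496
gripper_force: 32.1
```

Emit:
move_arm(jaw=[5.5, 6, 6.5, 7, 7, 7], dp=[[0, 0, 0], [0, 0, 0], [0, 0, 0], [0, 0, 0], [0, 0, 0], [0, 0, 0]], turn=[[0, 0, 0], [0, 0, 0], [0, 0, 0], [0, 0, 0], [0, 0, 0], [0, 0, 0]])

```text
time_s: 12.15
position: [0.5684, 0.1075, 0.0304]
tool_rot: [[-0.992, -0.129, 0.0], [-0.129, 0.992, -0.0], [-0.0, -0.0, -1.0]]
ft_force: [-0.4, 0.2, -0.3]
grip_width: 0.0698
gripper_force: 0.0
```

Emit:
move_arm(jaw=[7, 7, 7, 7, 7, 7, 7, 7], dp=[[0, 0, -1], [0, 0, -2], [0, 0, -3.5], [0, 0, -3.5], [0, 0, -3.5], [3, 0, 0], [3, 0, 0], [0, 0, 0]], turn=[[0, 0, 0], [0, 0, 0], [0, 0, 0], [0, 0, 0], [0, 0, 0], [0, 0, 0], [0, 0, 0], [0, 0, 0]])

```text
time_s: 12.82
position: [0.5043, 0.0999, 0.1663]
tool_rot: [[-0.992, -0.129, -0.003], [-0.129, 0.992, -0.0], [0.003, 0.0, -1.0]]
ft_force: [1.6, 0.4, -0.4]
grip_width: 0.07
gripper_force: 0.0
```

Emit:
move_arm(jaw=[0, 0, 0, 0, 0, 0], dp=[[3, 0, 0], [3, 0, 0], [2, 0, 0], [0, 0, 0], [0, 0, 0], [0, 0, 0]], turn=[[0, 0, 0], [0, 0, 0], [0, 0, 0], [0, 0, 0], [0, 0, 0], [0, 0, 0]])

```text
time_s: 13.32
position: [0.4305, 0.0894, 0.166]
tool_rot: [[-0.992, -0.129, 0.002], [-0.129, 0.992, -0.0], [-0.002, -0.0, -1.0]]
ft_force: [0.2, -0.2, -1.1]
grip_width: -0.0001
gripper_force: 0.0
```

```bash
python3 m.py; python3 go.py "[.47,.0945,.045]"
python3 - <<'E'
from h import *
im,d=cams.get_image("scene"); cv2.imwrite("pics/s3.png",cv2.resize(im[130:280,300:500,::-1],None,fx=4,fy=4))
E
```

```text
top table z -0.0003
red 173 ztop 0.0627 ((563.713623046875, 104.26258850097656), (46.506591796875, 45.432003021240234), 7.875211715698242)
roof 2932 0.0848 ((746.7744140625, 129.83474731445312), (227.52880859375, 170.6038055419922), 7.155101776123047)
panel 206 0.0742 ((515.0234375, 98.9105453491211), (24.460895538330078, 147.39227294921875), 6.85184383392334)
scene table z -0.0014
cap 75 [0.6695 0.1206 0.0983] mid [0.6698 0.1201 0.0983]
red 287 ztop 0.0602 ((570.3145751953125, 106.1441421508789), (53.818912506103516, 49.31159210205078), 5.472025394439697)
roof 4580 0.0839 ((749.781494140625, 130.62417602539062), (229.690673828125, 171.23304748535156), 7.355466365814209)
panel 427 0.0724 ((519.0948486328125, 101.17760467529297), (29.53243064880371, 150.34568786621094), 6.734035491943359)
t 13.42 pos [0.4305 0.0894 0.1655] R [[-0.992, -0.129, 0.001], [-0.129, 0.992, -0.0], [-0.001, -0.0, -1.0]] F [-0.2 -0.3 -0.3] grip -0.00011576719987582938 0.0
dp cm [-3.97 -0.   12.05]
y-axis angle 97.4 q [  -3.8   14.7   97.2    0.    68.  -101.2]
```

View pics/s3.png

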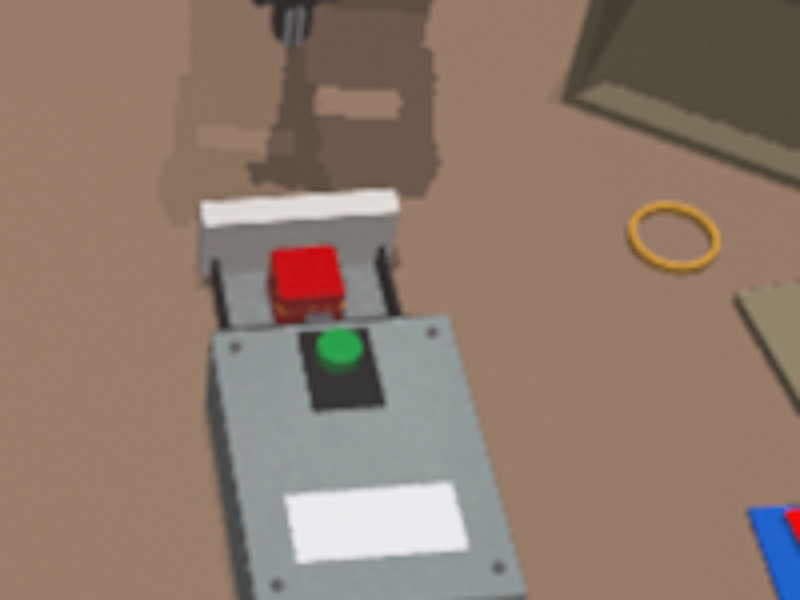

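The case stands upright and central in the tray at (305,285), and the tool is clear in front at (290,20). Now I lower the closed fingers before the panel.

Emit:
move_arm(jaw=[0, 0, 0, 0, 0, 0, 0], dp=[[0, 0, 3.5], [0, 0, 3.5], [0, 0, 3], [0, 0, 1.8], [-2, 0, 0], [-2, 0, 0], [0, 0, 0]], turn=[[0, 0, 0], [0, 0, 0], [0, 0, 0], [0, 0, 0], [0, 0, 0], [0, 0, 0], [0, 0, 0]])

```text
time_s: 14.05
position: [0.473, 0.0946, 0.0469]
tool_rot: [[-0.992, -0.129, 0.003], [-0.129, 0.992, -0.0], [-0.003, -0.0, -1.0]]
ft_force: [-0.4, 0.0, -0.9]
grip_width: 0.0001
gripper_force: 0.0
```

Emit:
move_arm(jaw=[0, 0, 0, 0, 0, 0, 0], dp=[[-0.4, 0, 0], [-0.4, 0, 0], [-0.4, 0, 0], [-0.4, 0, 0], [-0.4, 0, 0], [-0.4, 0, 0], [0, 0, 0]], turn=[[0, 0, 0], [0, 0, 0], [0, 0, 0], [0, 0, 0], [0, 0, 0], [0, 0, 0], [0, 0, 0]])

```text
time_s: 14.63
position: [0.4936, 0.0977, 0.0474]
tool_rot: [[-0.992, -0.129, 0.0], [-0.129, 0.992, -0.0], [-0.0, -0.0, -1.0]]
ft_force: [-1.6, -0.3, 0.7]
grip_width: 0.0
gripper_force: 0.3
```

Emit:
move_arm(jaw=[0, 0, 0, 0, 0, 0, 0, 0, 0, 0, 0, 0], dp=[[-0.4, 0, 0], [-0.5, 0, 0], [-0.5, 0, 0], [-0.5, 0, 0], [-0.5, 0, 0], [-0.5, 0, 0], [-0.5, 0, 0], [-0.5, 0, 0], [-0.5, 0, 0], [-0.5, 0, 0], [-0.5, 0, 0], [0, 0, 0]], turn=[[0, 0, 0], [0, 0, 0], [0, 0, 0], [0, 0, 0], [0, 0, 0], [0, 0, 0], [0, 0, 0], [0, 0, 0], [0, 0, 0], [0, 0, 0], [0, 0, 0], [0, 0, 0]])

```text
time_s: 15.63
position: [0.5476, 0.1047, 0.0472]
tool_rot: [[-0.992, -0.129, 0.001], [-0.129, 0.992, 0.0], [-0.001, 0.0, -1.0]]
ft_force: [-2.6, -1.5, -1.1]
grip_width: 0.0
gripper_force: 1.2
```

Emit:
move_arm(jaw=[0, 0, 0, 0, 0, 0, 0, 0, 0, 0], dp=[[-0.4, 0, 0], [-0.4, 0, 0], [-0.4, 0, 0], [-0.4, 0, 0], [-0.4, 0, 0], [-0.4, 0, 0], [-0.4, 0, 0], [-0.3, 0, 0], [-0.3, 0, 0], [0, 0, 0]], turn=[[0, 0, 0], [0, 0, 0], [0, 0, 0], [0, 0, 0], [0, 0, 0], [0, 0, 0], [0, 0, 0], [0, 0, 0], [0, 0, 0], [0, 0, 0]])

```text
time_s: 16.47
position: [0.5809, 0.109, 0.0472]
tool_rot: [[-0.992, -0.129, 0.0], [-0.129, 0.992, 0.0], [-0.0, -0.0, -1.0]]
ft_force: [-3.6, -1.3, -1.0]
grip_width: 0.0002
gripper_force: 1.7
```

```bash
python3 go.py "[.58,.1086,.045]"
python3 - <<'E'
from h import *
im,d=cams.get_image("scene"); cv2.imwrite("pics/s4.png",cv2.resize(im[130:280,300:500,::-1],None,fx=4,fy=4))
E
```

```text
t 16.47 pos [0.5809 0.109  0.0472] R [[-0.992, -0.129, 0.0], [-0.129, 0.992, 0.0], [-0.0, -0.0, -1.0]] F [-3.6 -1.3 -1. ] grip 0.00019539772852456954 1.6933414712548256
dp cm [ 0.1  -0.03  0.22]
y-axis angle 97.4 q [ -0.8  36.5  81.9   0.   61.6 -98.2]
```

View pics/s4.png

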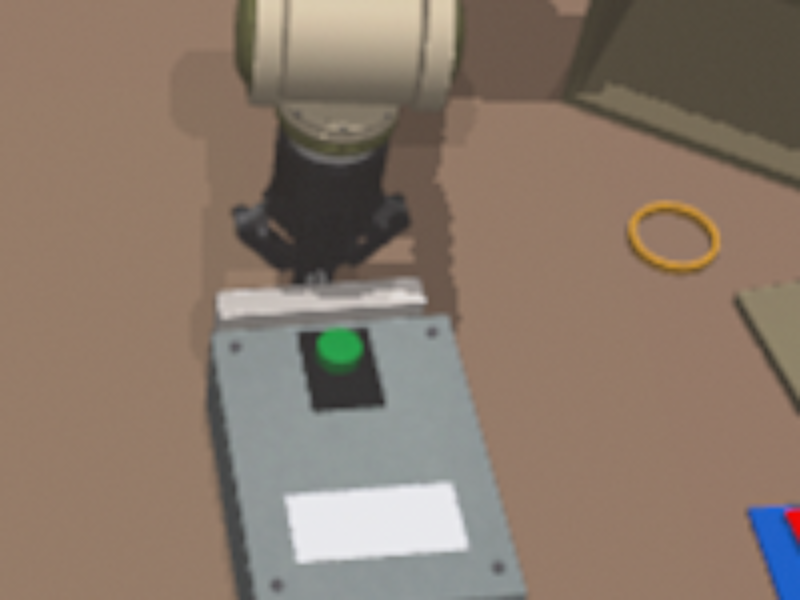

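The panel at (320,300) is about 15 mm short of its latched position, and the cap at (340,347) is still up. I'll creep from here.

Emit:
move_arm(jaw=[0, 0, 0, 0], dp=[[-0.2, 0, 0], [-0.2, 0, 0], [-0.2, 0, 0], [0, 0, 0]], turn=[[0, 0, 0], [0, 0, 0], [0, 0, 0], [0, 0, 0]])

```text
time_s: 16.85
position: [0.5863, 0.1097, 0.0473]
tool_rot: [[-0.992, -0.129, -0.0], [-0.129, 0.992, -0.0], [0.0, -0.0, -1.0]]
ft_force: [-3.8, -2.5, -0.5]
grip_width: 0.0
gripper_force: 1.9
```

Emit:
move_arm(jaw=[0, 0, 0], dp=[[-0.15, 0, 0], [-0.15, 0, 0], [0, 0, 0]], turn=[[0, 0, 0], [0, 0, 0], [0, 0, 0]])

```text
time_s: 17.1
position: [0.5891, 0.1101, 0.0473]
tool_rot: [[-0.992, -0.129, -0.0], [-0.129, 0.992, -0.0], [0.0, -0.0, -1.0]]
ft_force: [-3.8, -2.2, -0.3]
grip_width: -0.0
gripper_force: 2.1
```

Emit:
move_arm(jaw=[0, 0, 0], dp=[[-0.15, 0, 0], [-0.15, 0, 0], [0, 0, 0]], turn=[[0, 0, 0], [0, 0, 0], [0, 0, 0]])

```text
time_s: 17.35
position: [0.5921, 0.1105, 0.0472]
tool_rot: [[-0.992, -0.129, -0.0], [-0.129, 0.992, -0.0], [0.0, -0.0, -1.0]]
ft_force: [-4.4, -1.9, -0.9]
grip_width: -0.0001
gripper_force: 2.2
```

Emit:
move_arm(jaw=[0, 0, 0], dp=[[-0.1, 0, 0], [-0.1, 0, 0], [0, 0, 0]], turn=[[0, 0, 0], [0, 0, 0], [0, 0, 0]])

```text
time_s: 17.6
position: [0.594, 0.1107, 0.0473]
tool_rot: [[-0.992, -0.129, -0.001], [-0.129, 0.992, -0.0], [0.001, -0.0, -1.0]]
ft_force: [-3.4, -3.2, -0.1]
grip_width: -0.0
gripper_force: 2.4
```

Emit:
move_arm(jaw=[0, 0, 0], dp=[[-0.1, 0, 0], [-0.1, 0, 0], [0, 0, 0]], turn=[[0, 0, 0], [0, 0, 0], [0, 0, 0]])

```text
time_s: 17.85
position: [0.596, 0.111, 0.0472]
tool_rot: [[-0.992, -0.129, -0.001], [-0.129, 0.992, -0.0], [0.001, -0.0, -1.0]]
ft_force: [-4.6, -3.4, 0.5]
grip_width: 0.0
gripper_force: 2.4
```

Emit:
move_arm(jaw=[0, 0, 0], dp=[[-0.1, 0, 0], [-0.1, 0, 0], [0, 0, 0]], turn=[[0, 0, 0], [0, 0, 0], [0, 0, 0]])

```text
time_s: 18.1
position: [0.5979, 0.1112, 0.0473]
tool_rot: [[-0.992, -0.129, -0.001], [-0.129, 0.992, -0.0], [0.001, -0.0, -1.0]]
ft_force: [-3.5, -3.1, -0.1]
grip_width: -0.0002
gripper_force: 2.4
```

Emit:
move_arm(jaw=[0, 0, 0], dp=[[-0.1, 0, 0], [-0.1, 0, 0], [0, 0, 0]], turn=[[0, 0, 0], [0, 0, 0], [0, 0, 0]])

```text
time_s: 18.35
position: [0.5998, 0.1115, 0.0473]
tool_rot: [[-0.992, -0.129, -0.001], [-0.129, 0.992, -0.0], [0.001, -0.0, -1.0]]
ft_force: [-4.8, -1.7, 0.6]
grip_width: 0.0001
gripper_force: 2.6
```

Emit:
move_arm(jaw=[0, 0, 0], dp=[[-0.1, 0, 0], [-0.1, 0, 0], [0, 0, 0]], turn=[[0, 0, 0], [0, 0, 0], [0, 0, 0]])

```text
time_s: 18.6
position: [0.6014, 0.1117, 0.0473]
tool_rot: [[-0.992, -0.129, -0.002], [-0.129, 0.992, -0.0], [0.002, -0.0, -1.0]]
ft_force: [-6.0, -3.0, 1.4]
grip_width: -0.0
gripper_force: 3.6
```

Emit:
move_arm(jaw=[0, 0, 0], dp=[[-0.1, 0, 0], [-0.1, 0, 0], [0, 0, 0]], turn=[[0, 0, 0], [0, 0, 0], [0, 0, 0]])

```text
time_s: 18.85
position: [0.6032, 0.1119, 0.0472]
tool_rot: [[-0.992, -0.129, -0.002], [-0.129, 0.992, -0.0], [0.002, -0.0, -1.0]]
ft_force: [-6.9, -3.0, 2.0]
grip_width: 0.0
gripper_force: 3.9
```

Emit:
move_arm(jaw=[0, 0, 0], dp=[[-0.1, 0, 0], [-0.1, 0, 0], [0, 0, 0]], turn=[[0, 0, 0], [0, 0, 0], [0, 0, 0]])

```text
time_s: 19.1
position: [0.6051, 0.1122, 0.0472]
tool_rot: [[-0.992, -0.129, -0.003], [-0.129, 0.992, -0.0], [0.003, -0.0, -1.0]]
ft_force: [-8.4, -3.1, 2.8]
grip_width: -0.0001
gripper_force: 4.4
```

Emit:
move_arm(jaw=[0, 0, 0], dp=[[-0.1, 0, 0], [-0.1, 0, 0], [0, 0, 0]], turn=[[0, 0, 0], [0, 0, 0], [0, 0, 0]])

```text
time_s: 19.35
position: [0.6069, 0.1124, 0.0473]
tool_rot: [[-0.992, -0.129, -0.003], [-0.129, 0.992, -0.001], [0.003, -0.0, -1.0]]
ft_force: [-9.2, -4.5, 2.7]
grip_width: 0.0001
gripper_force: 4.7
```

Emit:
move_arm(jaw=[0, 0, 0], dp=[[-0.1, 0, 0], [-0.1, 0, 0], [0, 0, 0]], turn=[[0, 0, 0], [0, 0, 0], [0, 0, 0]])

```text
time_s: 19.6
position: [0.6094, 0.1127, 0.0473]
tool_rot: [[-0.992, -0.129, -0.002], [-0.129, 0.992, -0.0], [0.002, -0.0, -1.0]]
ft_force: [-7.0, -3.7, 1.9]
grip_width: 0.0001
gripper_force: 3.7
```

Emit:
move_arm(jaw=[0, 0], dp=[[-0.1, 0, 0], [0, 0, 0]], turn=[[0, 0, 0], [0, 0, 0]])

```text
time_s: 19.77
position: [0.6105, 0.1128, 0.0473]
tool_rot: [[-0.992, -0.129, -0.001], [-0.129, 0.992, -0.0], [0.001, -0.0, -1.0]]
ft_force: [-6.6, -2.8, 1.2]
grip_width: -0.0002
gripper_force: 3.3
```

Emit:
move_arm(jaw=[0, 0], dp=[[-0.1, 0, 0], [0, 0, 0]], turn=[[0, 0, 0], [0, 0, 0]])

```text
time_s: 19.93
position: [0.6115, 0.113, 0.0473]
tool_rot: [[-0.992, -0.129, -0.001], [-0.129, 0.992, -0.0], [0.001, -0.0, -1.0]]
ft_force: [-6.1, -2.7, 1.2]
grip_width: -0.0002
gripper_force: 3.2
```

Emit:
move_arm(jaw=[0, 0], dp=[[-0.1, 0, 0], [0, 0, 0]], turn=[[0, 0, 0], [0, 0, 0]])

```text
time_s: 20.1
position: [0.6127, 0.1131, 0.0473]
tool_rot: [[-0.992, -0.129, -0.001], [-0.129, 0.992, -0.0], [0.001, -0.0, -1.0]]
ft_force: [-5.7, -2.5, 1.1]
grip_width: 0.0002
gripper_force: 2.8
```

Emit:
move_arm(jaw=[0, 0], dp=[[-0.1, 0, 0], [0, 0, 0]], turn=[[0, 0, 0], [0, 0, 0]])

```text
time_s: 20.27
position: [0.6138, 0.1133, 0.0473]
tool_rot: [[-0.992, -0.129, -0.0], [-0.129, 0.992, -0.0], [0.0, -0.0, -1.0]]
ft_force: [-3.9, -2.9, 0.5]
grip_width: 0.0004
gripper_force: 2.4
```

Emit:
move_arm(jaw=[0, 0], dp=[[-0.1, 0, 0], [0, 0, 0]], turn=[[0, 0, 0], [0, 0, 0]])

```text
time_s: 20.43
position: [0.6148, 0.1134, 0.0473]
tool_rot: [[-0.992, -0.129, -0.001], [-0.129, 0.992, -0.0], [0.001, -0.0, -1.0]]
ft_force: [-3.9, -3.7, 0.4]
grip_width: 0.0002
gripper_force: 2.5
```

Emit:
move_arm(jaw=[0, 0], dp=[[-0.05, 0, 0], [0, 0, 0]], turn=[[0, 0, 0], [0, 0, 0]])

```text
time_s: 20.6
position: [0.6152, 0.1134, 0.0473]
tool_rot: [[-0.992, -0.129, -0.001], [-0.129, 0.992, -0.0], [0.001, -0.0, -1.0]]
ft_force: [-4.8, -2.6, 0.5]
grip_width: -0.0001
gripper_force: 2.6
```

```bash
python3 m.py | grep -E "cap|scene|panel"
```

```text
Traceback (most recent call last):
  File "m.py", line 12, in <module>
    q=P[r]; zt=np.percentile(q[:,2],85); t=q[q[:,2]>zt-.008]
               ~~~~~~~~~~~~~^^^^^^^^^^^
IndexError: index -1 is out of bounds for axis 0 with size 0
```

```bash
sed -i 's/^    q=P\[r\]; zt/    q=P[r]\n    if len(q)<9: q=np.zeros((9,3))\n    zt/' m.py; python3 m.py | grep -E "cap|scene|panel"
```

```text
panel 12 0.0738 ((638.3772583007812, 50.05754852294922), (8.11784839630127, 12.309391021728516), 17.56002426147461)
scene table z -0.0014
cap 84 [0.6856 0.1224 0.0985] mid [0.6849 0.1218 0.0981]
panel 7 0.0741 ((636.8876342773438, 61.4690055847168), (4.518030643463135, 16.769750595092773), 3.6506497859954834)
```

The cap is up at its full height, so the latch has clicked. I back off.

Emit:
move_arm(jaw=[0, 0, 0, 0, 0, 0, 0, 0, 0, 0, 0, 0], dp=[[0.3, 0, 0], [0.3, 0, 0], [0.3, 0, 0], [0.3, 0, 0], [0.3, 0, 0], [0.3, 0, 0], [0.3, 0, 0], [0.5, 0, 0], [1, 0, 0], [2, 0, 0], [3, 0, 0], [0, 0, 0]], turn=[[0, 0, 0], [0, 0, 0], [0, 0, 0], [0, 0, 0], [0, 0, 0], [0, 0, 0], [0, 0, 0], [0, 0, 0], [0, 0, 0], [0, 0, 0], [0, 0, 0], [0, 0, 0]])

```text
time_s: 21.75
position: [0.5254, 0.1028, 0.0471]
tool_rot: [[-0.992, -0.129, -0.004], [-0.129, 0.992, 0.0], [0.004, 0.001, -1.0]]
ft_force: [0.4, 0.9, 0.7]
grip_width: -0.0001
gripper_force: 0.0
```

Emit:
move_arm(jaw=[0, 0, 0, 0, 0, 0, 0, 0], dp=[[3, 0, 0], [3, 0, 0], [0, 0, -3], [0, 0, -3], [0, 0, -3], [0, 0, 0], [0, 0, 0], [0, 0, 0]], turn=[[0, 0, 0], [0, 0, 0], [0, 0, 0], [0, 0, 0], [0, 0, 0], [0, 0, 0], [0, 0, 0], [0, 0, 0]])

```text
time_s: 22.42
position: [0.4706, 0.0949, 0.1371]
tool_rot: [[-0.992, -0.129, 0.0], [-0.129, 0.992, 0.0], [-0.0, 0.0, -1.0]]
ft_force: [-0.1, -0.2, -1.2]
grip_width: -0.0002
gripper_force: 0.0
```

```bash
python3 m.py
python3 - <<'E'
from h import *
im,d=cams.get_image("scene"); cv2.imwrite("pics/s5.png",im[...,::-1])
E
```

```text
top table z -0.0003
red 0 ztop 0.0 ((0.0, 0.0), (0.0, 0.0), 0.0)
roof 2928 0.0848 ((746.6005859375, 129.95811462402344), (228.66055297851562, 170.57130432128906), 7.255161285400391)
panel 300 0.0739 ((618.0283203125, 113.19938659667969), (25.58545684814453, 149.21141052246094), 8.039647102355957)
scene table z -0.0014
cap 75 [0.6697 0.1206 0.0989] mid [0.6699 0.12   0.0992]
red 0 ztop 0.0 ((0.0, 0.0), (0.0, 0.0), 0.0)
roof 4590 0.0839 ((744.326416015625, 129.95254516601562), (241.02963256835938, 171.24363708496094), 7.2931437492370605)
panel 289 0.0737 ((621.2294921875, 113.34111022949219), (23.30345344543457, 148.44981384277344), 8.005743026733398)
```

View pics/s5.png

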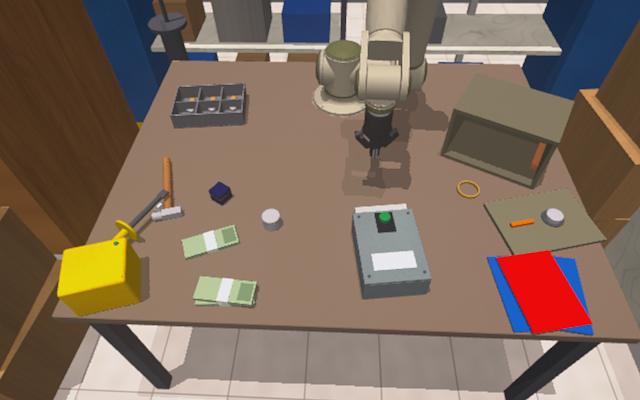

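The tray is shut at its starting position, with the panel at (382,209). The cap at (385,216) is up, the arm touches nothing and the other things have not moved. I hand the job in.

```bash
python3 -c "
from rig import ticket; print(ticket.close_job())"
```

```text
the job is handed in; nothing more can be done
None
```

I handed the job in: the tray popped out, the red case was stood upright in it and let go, and the tray was pushed home until it clicked and stayed shut. The measured push peaked at about 10 N, the other things look unmoved in the last picture, and the interface gave no verdict on the judging.

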